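# Tap the boss on a steel lug to full depth

## Task

Work the tap to the bottom of the hole in the lug's boss, as a fitter does: half a turn clockwise, a quarter turn back to break the chip, half a turn clockwise again, a quarter back, then clockwise until it comes up against the bottom. There give it one firm push, clearly harder than cutting takes, without snapping the tap, then let go and leave it at the bottom. Leave the other things on the bench where they are.

Things in the scene. Friction and masses are not known exactly. Their poses are not given: they have to be found in the camera images.
- wrench_hub (a point): Middle of the plain steel tap wrench, on the upright tap's axis, about 134 mm above the bench. Wrench: level round bar 190 mm long, 15 mm thick, through a hub block 52 mm (along the bar) x 34 x 26 mm high, with a 12 mm square rising 8 mm above it. x axis along the bar, z up. It turns about the vertical only and sinks 3 mm per clockwise turn.
- wrench_arm (a point): Point on the middle line of one arm of the wrench, 75 mm from the tap's axis along the hub's +x. The two arms are alike, each ends 95 mm from the axis, and either can be pushed sideways from either side, for instance 70 mm from the axis.
- boss_top (a point): Centre of the top of the round boss (50 mm diameter, 26 mm high) on the black lug, 94 mm above the bench, on the tap's axis. The lug is clamped in a grey vice bolted to the bench, 240 mm long (this point's x) and 150 mm wide; jaws and lug are below 72 mm, the screw handle (150 mm out at -x) below 60 mm, the lug's eye reaches 115 mm out at +y.
- cut (a joint): How far the thread is cut, rad of tap turn, clockwise seen from above. Starts between 0 and 0.4 (tap already started); at 6.28 the tap stands on the bottom, a hard stop. It grows only while the tap turns clockwise at the cutting front, which takes about 0.4 N m (6 N at 70 mm from the axis). Turning the tap back does not change it.
- backoff (a joint): How far the tap stands turned back from the cutting front, rad: 0 at the front (also at the start), -1.57 after a quarter turn back (counter-clockwise). In between the tap runs nearly free in the thread already cut (0.06 N m) and stays where it is left. Backing off by more than 2.5 spoils the thread.
- windup (a joint): Springy twist of the tap, rad, positive clockwise: torque divided by 6 N m/rad, about 0.07 while cutting, 0 when let go. The wrench turns clockwise by cut + backoff + windup. A firm push at the bottom is about 1 N m (0.17 rad, 14 N at 70 mm from the axis); the tap snaps at 2.4 N m (0.4 rad).
- lug_low_mid (a point): Centre of the lower of two loose black steel lugs lying in a stack: a plate 16 mm thick, 155 mm by 80 mm, with an eye at one end. Bystander.
- lug_high_mid (a point): Centre of the upper lug of that stack, the same shape, 16 mm higher. Bystander.
- grinder_mid (a point): Middle of an angle grinder lying on the bench, about 270 mm long (its x axis, disc at the +x end), up to 115 mm high at the disc. Bystander.
- paste_tin_mid (a point): Centre of an upright round tin of cutting paste, 80 mm diameter, 70 mm high. Bystander.

How it is judged:
On the way, in this order (a step that is already met when the one before it is completed fails the run):
1. about half a turn is cut (thread cut past 2.7 rad) (value of joint cut above 2.7 rad), for 0.05 s.
2. the tap is turned back about a quarter (by more than 1.2 rad) before the thread is cut past 4.1 rad (value of joint backoff below -1.2 rad and value of joint cut below 4.1 rad), for 0.1 s.
3. half a turn forward again (thread cut past 4.1 rad) (value of joint cut above 4.1 rad), for 0.05 s.
4. back about a quarter again (by more than 1.2 rad) before the thread is cut past 5.8 rad (value of joint backoff below -1.2 rad and value of joint cut below 5.8 rad), for 0.1 s.
5. on the bottom (cut past 6.15 rad) and pushed firm: wind-up over 0.125 rad (0.75 N m) (value of joint cut above 6.15 rad and value of joint windup above 0.125 rad), for 0.05 s.
At the end, for the whole second after the job is handed in: The thread is cut to the bottom of the hole (past 6.15 rad), the tap stands there (turned back by less than 0.4 rad), unloaded (wind-up within 0.05 rad) and at rest (value of joint cut above 6.15 rad and value of joint backoff above -0.4 rad and value of joint windup between -0.05 and 0.05 rad and velocity of joint backoff between -0.1 and 0.1 rad/s); the robot touches nothing.
It fails at once if the tap is snapped: wind-up beyond 0.4 rad (2.4 N m) either way (value of joint windup above 0.4 rad or value of joint windup below -0.4 rad).
It fails at once if the tap is turned back far more than a quarter turn (more than 2.5 rad) (value of joint backoff below -2.5 rad).
It fails at once if a bystander (lug, grinder, tin) is moved by more than 25 mm (distance of any of lug_low_mid, lug_high_mid, grinder_mid, paste_tin_mid from where it was at the start of the episode above 0.025 m).
It also fails if it takes over 66 s, if anything falls off the work surface, if the arm or the gripper's body presses on something with over 40 N, if the wrist force passes 120 N, or if a joint passes its speed limit or range.

## Robot

A 6-joint arm with a two-finger parallel gripper is mounted at the origin on the work surface. World frame = base frame: x ahead of the robot, y to its left, z up, the work surface at z = 0. Lengths are in m, angles in rad, forces in N, time in s.
With the tool pointing down it reaches from about 0.375 to 0.975 m from the base axis. Payload 3.8 kg.
Tool frame: the origin (TCP) lies midway between the tips of the shut fingers; the grasp point (between the pads) lies 19 mm behind it; z points along the fingers, y is the direction in which the jaws open and shut (so a half turn about z gives the same grasp; the last joint's range is limited). The gripper opens to 85 mm and grips with 20 to 120 N. Pads are 22 mm wide; open, the fingers measure 114 mm over their backs; the gripper's body (76 mm by 85 mm) begins 54 mm behind the grasp point. The pads swing forward as they close: fully open they stand 13 mm farther back than shut.
Start: joints at [-1.182, 0.264, 1.604, -0, 1.274, -0.037], TCP at [0.279, -0.615, 0.231] pointing down, gripper open.
Joint ranges: [-2.63, 2.63], [-0.94, 2.18], [0.31, 2.57], [-1.31, 4.45], [0, 2.66], [-2.55, 2.55]. Speed limits (rad/s): [2.57, 2.57, 3.14, 3.14, 3.14, 3.14].

## Interface

Orientations are given as a 3x3 rotation matrix whose columns are the frame's x, y, z axes.
In Python, from workcell import get_obs, snapshot, camera_model, sign_off gives the robot as it stands.
- The arm moves only by the tool step_arm, never from a script. Its argument "series" is a list of rows, each an object with "dp": the shift along the world's x, y, z in mm, a list of three; "twist": the turn about the world's z in rad; "claw": the closure, from 0 (fully open) to 1 (shut). In form: [{"dp": [tx, ty, tz], "twist": twist, "claw": claw}, ...]. A call has 1 to 8 rows; each row shifts and turns the commanded pose from where the row before left it; what a row does not reach is not made up. A row lasts 1/12 s, in which the tool goes at most 41.7 mm and 7.16 degrees, less where a joint would pass 70% of its speed; a pose out of reach is approached as far as the arm can. A call is refused whole if a number of a shift passes 41.7 or a number of a turn 0.125, either way. A call with a gripper value outside its range is refused whole. The fingers move at their own pace and stop on an object; "force" is the grip in N (left out, the last holds). Time passes only in rows, so rows that do not move let the fingers close. It gives the time, the measured TCP pose, the force and the opening at its end, in the units of the state.
- get_obs(): the state, without advancing time (a new reading comes with each control period).
- snapshot(name): name is "scene" or "top" or "wrist"; returns (picture, depth): 420x560x3 uint8, red, green, blue; 420x560 float32, m along the optical axis (not along the pixel's ray), 0 where there is no reading.
- camera_model(name): a dict with "camera_matrix" (3x3 intrinsics, pixels), "world_to_cam" (4x4, takes a point from world to camera coordinates). Camera axes: x right, y down, z forward; pixel columns grow to the right and rows downward; lengths in m; the calibration is good to about 2 mm. A picture is of the moment at which its call begins: read the wrist's pose just before it. camera_model takes no time and is no camera call; for the wrist camera it gives the pose at the moment of the call.
- sign_off(): hands the job in, once; it reports no verdict.
The state is a dict: "time": time; "joint_positions": joint angles; "dq": joint speeds; "tau": joint torques, N m; "tool_pos": TCP position; "ee_rot": TCP orientation; "force": force on the tool from outside, world axes, zero at the start; "moment": the same for the moment, N m; "finger_gap": finger opening in m.
Only numpy, scipy, OpenCV 4.12 (cv2) and the standard library are available. Lean on these libraries where they do the work, as an engineer would, in place of code of your own. Each camera call takes 0.05 s, during which the arm holds its last target.

## Working session

There is one attempt and no reset: what is moved stays moved. The work goes in short steps, Python scripts to look and compute and a tool call to move; the robot and the scene stay as the last step left them, time stands still between calls to the robot, and variables do not carry over. Pictures are saved under pics/ and viewed, and the job is handed in when it is done.

Besides the shell and the picture viewer there is one more tool, called after "Request:" as name(argument=value, ...) on one line, values as JSON. step_arm: Moves the arm, as the interface text tells. Its arguments: {"type":"object","properties":{"series":{"type":"array","items":{"type":"object","properties":{"dp":{"type":"array","items":{"type":"number"}},"twist":{"type":"number"},"claw":{"type":"number"}}}},"force":{"type":"number"}},"required":["series"]}

```bash
mkdir -p pics; ls; python3 - <<'E'
from workcell import *
import cv2
for n in ["scene","top"]:
    p,d=snapshot(n); cv2.imwrite(f"pics/{n}0.png",p[:,:,::-1])
    import numpy as np; np.save(f"{n}0.npy",d)
    m=camera_model(n); print(n,m)
print(get_obs())
E
```

```text
pics
scene {'camera_matrix': array([[424.48107411,   0.        , 275.27099034],
       [  0.        , 424.48107411, 210.96333796],
       [  0.        ,   0.        ,   1.        ]]), 'world_to_cam': array([[ 0.7320952 ,  0.68113276, -0.00973546, -0.43644273],
       [ 0.44229103, -0.48615566, -0.75367852, -0.18083097],
       [-0.51808808,  0.54745852, -0.65717114,  1.49287862],
       [ 0.        ,  0.        ,  0.        ,  1.        ]])}
top {'camera_matrix': array([[452.67200726,   0.        , 281.72087403],
       [  0.        , 452.67200726, 210.10664284],
       [  0.        ,   0.        ,   1.        ]]), 'world_to_cam': array([[ 1.40857970e-02, -9.99900473e-01, -7.96264836e-04,
        -1.68758404e-02],
       [-9.99425919e-01, -1.40545630e-02, -3.08269609e-02,
         5.80129921e-01],
       [ 3.08127016e-02,  1.23003003e-03, -9.99524419e-01,
         1.23931425e+00],
       [ 0.00000000e+00,  0.00000000e+00,  0.00000000e+00,
         1.00000000e+00]])}
{'time': 0.1, 'joint_positions': array([-1.18191131e+00,  2.64701398e-01,  1.60522279e+00, -1.65596309e-05,
        1.27371507e+00, -3.69162396e-02]), 'dq': array([-1.36823270e-03, -3.00425628e-04, -3.34079751e-03, -7.32265662e-04,
       -4.71039109e-06,  2.39193782e-04]), 'tau': array([ 2.17575271e-04, -5.16706717e+01, -3.68590808e+01,  6.18423815e-05,
        6.35615696e-03,  3.86472379e-06]), 'tool_pos': array([ 0.27854312, -0.61412691,  0.23007855]), 'ee_rot': array([[ 9.10706079e-01,  4.13054250e-01, -7.90634948e-04],
       [ 4.13055002e-01, -9.10704124e-01,  1.88778271e-03],
       [ 5.97221634e-05, -2.04579091e-03, -9.99997906e-01]]), 'force': array([-0.2007562 , -0.47381078,  0.76552484]), 'moment': array([-0.02506693, -0.02861365, -0.04311404]), 'finger_gap': 0.08519462287745803}
```

View pics/scene0.png

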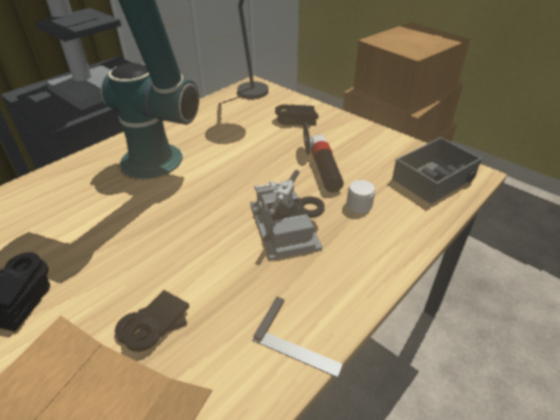

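View pics/top0.png

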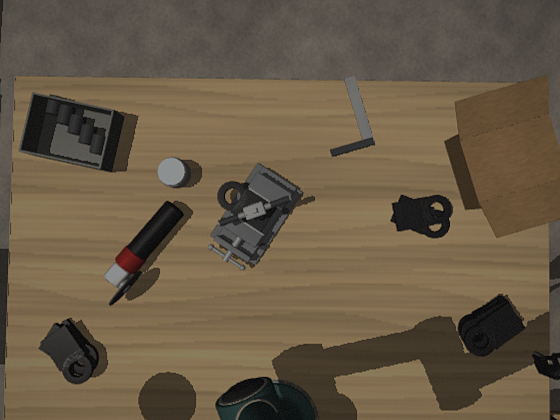

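```bash
cat > h.py <<'E'
import numpy as np, cv2
from workcell import *
def ray(n,u,v,z):
    m=camera_model(n);K=m["camera_matrix"];T=m["world_to_cam"];R=T[:3,:3];c=-R.T@T[:3,3]
    d=R.T@np.linalg.inv(K)@np.array([u,v,1.]);return c+d*(z-c[2])/d[2]
def cloud(n,d):
    m=camera_model(n);K=m["camera_matrix"];T=m["world_to_cam"]
    v,u=np.indices(d.shape);P=np.stack([(u-K[0,2])/K[0,0]*d,(v-K[1,2])/K[1,1]*d,d],-1)
    return (P-T[:3,3])@T[:3,:3]
E
python3 - <<'E'
from h import *
p=cv2.imread("pics/top0.png");c=p[150:280,190:330]
cv2.imwrite("pics/topz.png",cv2.resize(c,None,fx=5.5,fy=4.5*5.5/4.5 if 0 else 4.5,interpolation=cv2.INTER_CUBIC))
d=np.load("top0.npy");P=cloud("top",d)
Z=P[...,2]
m=(Z>.115)&(Z<.16);m[:150]=0;m[280:]=0;m[:,:190]=0;m[:,330:]=0
q=P[m];print(len(q),q.mean(0),q.min(0),q.max(0))
r=cv2.minAreaRect(q[:,:2].astype(np.float32)*1000);print(r)
print("hi",np.median(Z[205:217,246:258]))
vv,uu=np.where(m);print(uu.min(),uu.max(),vv.min(),vv.max())
h=(Z>.14)&m;print(P[h].mean(0),h.sum())
E
```

```text
655 [0.57333636 0.05977704 0.14340553] [ 0.53487742 -0.02904242  0.12310799] [0.611492   0.15073268 0.15983331]
((573.696044921875, 60.26271438598633), (34.11442947387695, 189.98727416992188), 20.735219955444336)
hi 0.14761390958088072
217 290 196 226
[0.5736617  0.05981605 0.14526646] 496
```

View pics/topz.png

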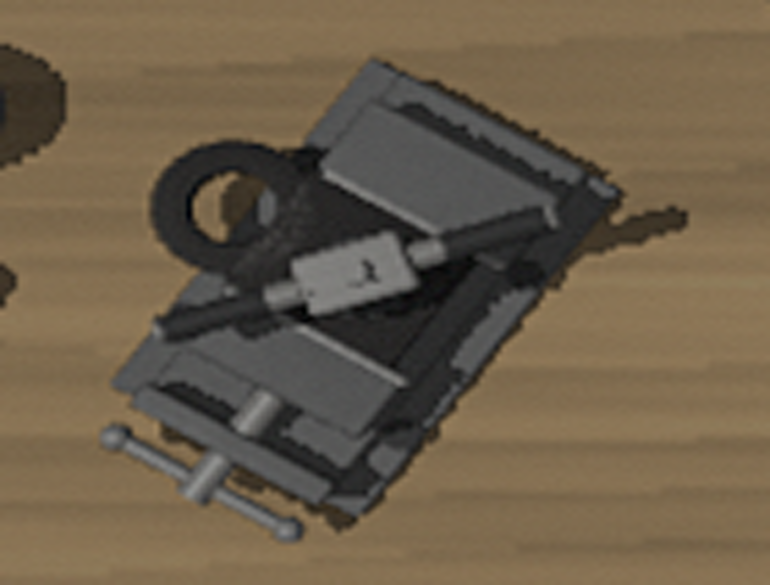

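The top view shows the vice at about (255,215), with the wrench hub at (252,211) and its bar running from (218,225) to (290,197). The grinder is at (150,250), the tin at (174,172) and the loose lugs are well clear. Measured hub position is (0.574, 0.060) m, bar heading -69.3°. My plan is to grip the hub's flat sides and turn the wrist, using the moment about z as the torque gauge.

Request:
step_arm(series=[{"dp": [14, 32, 0], "twist": 0.072, "claw": 0}, {"dp": [14, 32, 0], "twist": 0.072, "claw": 0}, {"dp": [14, 32, 0], "twist": 0.072, "claw": 0}, {"dp": [14, 32, 0], "twist": 0.072, "claw": 0}, {"dp": [14, 32, 0], "twist": 0.072, "claw": 0}, {"dp": [14, 32, 0], "twist": 0.072, "claw": 0}, {"dp": [14, 32, 0], "twist": 0.072, "claw": 0}, {"dp": [14, 32, 0], "twist": 0.072, "claw": 0}], force=80)

```text
time: 0.77
tool_pos: [0.3909, -0.3569, 0.2308]
ee_rot: [[0.536, 0.844, -0.0], [0.844, -0.536, 0.001], [0.0, -0.001, -1.0]]
force: [0.2, 0.1, -0.3]
finger_gap: 0.0856
```

Request:
step_arm(series=[{"dp": [14, 32, 0], "twist": 0.072, "claw": 0}, {"dp": [14, 32, 0], "twist": 0.072, "claw": 0}, {"dp": [14, 32, 0], "twist": 0.072, "claw": 0}, {"dp": [14, 32, 0], "twist": 0.072, "claw": 0}, {"dp": [14, 32, 0], "twist": 0.072, "claw": 0}, {"dp": [14, 32, 0], "twist": 0.072, "claw": 0}, {"dp": [14, 32, 0], "twist": 0.072, "claw": 0}, {"dp": [14, 32, 0], "twist": 0.072, "claw": 0}])

```text
time: 1.43
tool_pos: [0.5028, -0.101, 0.2309]
ee_rot: [[-0.011, 1.0, -0.001], [1.0, 0.011, 0.0], [0.0, -0.001, -1.0]]
force: [1.1, -0.6, -0.3]
finger_gap: 0.0854
```

Request:
step_arm(series=[{"dp": [14, 32, 0], "twist": 0.072, "claw": 0}, {"dp": [14, 32, 0], "twist": 0.072, "claw": 0}, {"dp": [14, 32, 0], "twist": 0.072, "claw": 0}, {"dp": [14, 32, 0], "twist": 0.072, "claw": 0}, {"dp": [14, 32, 0], "twist": 0.066, "claw": 0}, {"dp": [0, 0, 0], "twist": 0, "claw": 0}])

```text
time: 1.93
tool_pos: [0.5743, 0.0626, 0.2308]
ee_rot: [[-0.36, 0.933, 0.001], [0.933, 0.36, 0.003], [0.002, 0.002, -1.0]]
force: [-0.1, -0.1, -0.2]
finger_gap: 0.0852
```

```bash
cat >> h.py <<'E'
def st():
    o=get_obs();R=o["ee_rot"];print("t %.2f tcp %s yawY %.4f tilt %s j6 %.3f F %s Mz %.3f gap %.4f"%(o["time"],np.round(o["tool_pos"]*1000,1),np.arctan2(R[1,1],R[0,1]),np.round(R[:2,2],4),o["joint_positions"][5],np.round(o["force"],1),o["moment"][2],o["finger_gap"]))
E
python3 - <<'E'
from h import *
st()
p,d=snapshot("wrist");cv2.imwrite("pics/w1.png",p[:,:,::-1]);np.save("w1.npy",d)
P=cloud("wrist",d);Z=P[...,2]
m=(Z>.115)&(Z<.16)&(np.hypot(P[...,0]-.5737,P[...,1]-.06)<.12)&(d>0)
q=P[m];print(len(q),cv2.minAreaRect(q[:,:2].astype(np.float32)*1000))
s=m&(Z>.151);print("square",s.sum(),P[s].mean(0) if s.any() else 0)
h=m&(Z>.145)&(Z<.151);
if h.any(): print("hubtop",cv2.minAreaRect(P[h][:,:2].astype(np.float32)*1000),P[h].mean(0))
E
```

```text
t 1.93 tcp [574.3  62.6 230.8] yawY 0.3678 tilt [0.0007 0.0029] j6 -0.305 F [-0.1 -0.1 -0.2] Mz 0.018 gap 0.0852
6070 ((572.8165283203125, 57.373878479003906), (33.99083709716797, 190.2916717529297), 20.954753875732422)
square 271 [0.57228111 0.057706   0.1543324 ]
hubtop ((572.3640747070312, 57.801513671875), (32.70585250854492, 50.068275451660156), 20.46693992614746) [0.57206034 0.05859628 0.14635174]
```

View pics/w1.png

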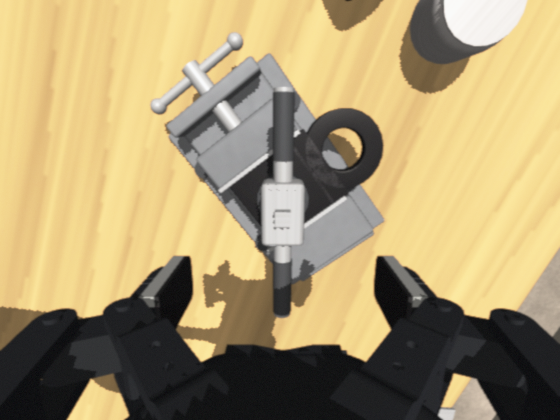

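The wrist view shows the hub centred at (283,213) with the bar vertical between the jaws. Averaging both cameras puts the hub at (573, 59) mm. Going down over it.

Request:
step_arm(series=[{"dp": [-1, -2, -20], "twist": 0, "claw": 0}, {"dp": [0, -1.5, -20], "twist": -0.006, "claw": 0}, {"dp": [0, 0, -20], "twist": 0, "claw": 0}, {"dp": [0, 0, -20], "twist": 0, "claw": 0}, {"dp": [0, 0, -20], "twist": 0, "claw": 0}, {"dp": [0, 0, -13], "twist": 0, "claw": 0}, {"dp": [0, 0, 0], "twist": 0, "claw": 0.3}, {"dp": [0, 0, 0], "twist": 0, "claw": 0.4}], force=30)

```text
time: 2.65
tool_pos: [0.5709, 0.0531, 0.1175]
ee_rot: [[-0.347, 0.938, -0.002], [0.938, 0.347, -0.0], [0.001, -0.002, -1.0]]
force: [0.4, -0.3, -0.3]
finger_gap: 0.0637
```

```bash
python3 - <<'E'
from h import *
st()
E
```

```text
t 2.65 tcp [570.9  53.1 117.5] yawY 0.3541 tilt [-0.0023 -0.0003] j6 -0.305 F [ 0.4 -0.3 -0.3] Mz 0.014 gap 0.0637
```

Request:
step_arm(series=[{"dp": [1, 3, 0], "twist": 0.004, "claw": 0.3}, {"dp": [1, 3, 0], "twist": 0.003, "claw": 0.3}, {"dp": [0, 0, 0], "twist": 0, "claw": 0.3}, {"dp": [0, 0, 0], "twist": 0, "claw": 0.3}, {"dp": [0, 0, 0], "twist": 0, "claw": 0.3}, {"dp": [0, 0, 0], "twist": 0, "claw": 0.3}], force=30)

```text
time: 3.15
tool_pos: [0.574, 0.0599, 0.1187]
ee_rot: [[-0.354, 0.935, 0.001], [0.935, 0.354, 0.0], [-0.0, 0.001, -1.0]]
force: [0.5, -0.4, 0.2]
finger_gap: 0.0595
```

```bash
python3 - <<'E'
from h import *
st()
p,d=snapshot("wrist");cv2.imwrite("pics/w2.png",p[:,:,::-1])
st()
E
```

```text
t 3.15 tcp [574.   59.9 118.7] yawY 0.3622 tilt [0.0007 0.    ] j6 -0.301 F [ 0.5 -0.4  0.2] Mz -0.006 gap 0.0595
t 3.20 tcp [573.9  59.8 118.5] yawY 0.3621 tilt [ 0.0004 -0.    ] j6 -0.301 F [-0.   0.5 -0.1] Mz -0.042 gap 0.0599
```

View pics/w2.png

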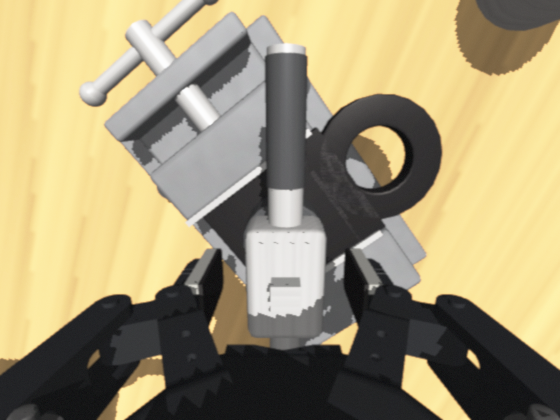

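Here the hub sits centred between the pads, with the pads at about (207,285) and (365,285) and the hub at (286,285). Closing.

Request:
step_arm(series=[{"dp": [0, 0, 0], "twist": 0, "claw": 0.5}, {"dp": [0, 0, 0], "twist": 0, "claw": 0.6}, {"dp": [0, 0, 0], "twist": 0, "claw": 0.8}, {"dp": [0, 0, 0], "twist": 0, "claw": 0.8}, {"dp": [0, 0, 0], "twist": 0, "claw": 0.8}, {"dp": [0, 0, 0], "twist": 0, "claw": 0.8}], force=70)

```text
time: 3.7
tool_pos: [0.5747, 0.0601, 0.1187]
ee_rot: [[-0.354, 0.935, 0.002], [0.935, 0.354, 0.001], [-0.0, 0.002, -1.0]]
force: [3.1, 2.7, 0.3]
finger_gap: 0.0332
```

```bash
python3 - <<'E'
from h import *
st()
E
```

```text
t 3.70 tcp [574.7  60.1 118.7] yawY 0.3619 tilt [0.0019 0.0006] j6 -0.301 F [3.1 2.7 0.3] Mz -0.011 gap 0.0332
```

Request:
step_arm(series=[{"dp": [0, 0, 0], "twist": -0.03, "claw": 0.8}, {"dp": [0, 0, 0], "twist": -0.06, "claw": 0.8}, {"dp": [0, 0, 0], "twist": -0.06, "claw": 0.8}, {"dp": [0, 0, 0], "twist": -0.06, "claw": 0.8}, {"dp": [0, 0, 0], "twist": -0.06, "claw": 0.8}, {"dp": [0, 0, 0], "twist": -0.06, "claw": 0.8}, {"dp": [0, 0, -0.2], "twist": -0.06, "claw": 0.8}])

```text
time: 4.28
tool_pos: [0.5746, 0.0601, 0.1186]
ee_rot: [[0.03, 1.0, 0.002], [1.0, -0.03, 0.0], [0.0, 0.002, -1.0]]
force: [2.8, 2.7, 1.4]
finger_gap: 0.0325
```

```bash
python3 - <<'E'
from h import *
st()
p,d=snapshot("wrist");cv2.imwrite("pics/w3.png",p[:,:,::-1])
st()
E
```

```text
t 4.28 tcp [574.6  60.1 118.6] yawY -0.0297 tilt [0.0018 0.0002] j6 0.091 F [2.8 2.7 1.4] Mz 0.405 gap 0.0325
t 4.33 tcp [574.6  60.1 118.6] yawY -0.0324 tilt [0.0018 0.0002] j6 0.093 F [3.3 1.5 0.6] Mz 0.356 gap 0.0330
```

View pics/w3.png

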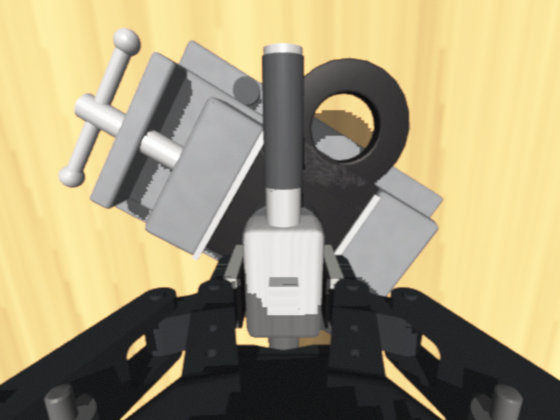

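The picture shows the wrench has turned with the tool, still centred in the pads, and the torque reads 0.4 N m, as expected for cutting. Continuing.

Request:
step_arm(series=[{"dp": [0, 0, 0], "twist": -0.1, "claw": 0.8}, {"dp": [0, 0, 0], "twist": -0.1, "claw": 0.8}, {"dp": [0, 0, -0.2], "twist": -0.1, "claw": 0.8}, {"dp": [0, 0, 0], "twist": -0.1, "claw": 0.8}, {"dp": [0, 0, 0], "twist": -0.1, "claw": 0.8}, {"dp": [0, 0, -0.2], "twist": -0.1, "claw": 0.8}, {"dp": [0, 0, 0], "twist": -0.1, "claw": 0.8}, {"dp": [0, 0, 0], "twist": -0.1, "claw": 0.8}])

```text
time: 5.0
tool_pos: [0.5744, 0.0601, 0.1182]
ee_rot: [[0.738, 0.674, 0.001], [0.674, -0.738, 0.0], [0.001, 0.001, -1.0]]
force: [3.5, 2.6, 0.8]
finger_gap: 0.0329
```

Request:
step_arm(series=[{"dp": [0, 0, 0], "twist": 0, "claw": 0.8}, {"dp": [0, 0, 0], "twist": 0.07, "claw": 0.8}, {"dp": [0, 0, 0], "twist": 0, "claw": 0.8}])

```text
time: 5.25
tool_pos: [0.5744, 0.0601, 0.1182]
ee_rot: [[0.684, 0.729, 0.001], [0.729, -0.684, 0.001], [0.001, 0.001, -1.0]]
force: [3.0, 2.8, 1.8]
finger_gap: 0.0325
```

```bash
python3 - <<'E'
from h import *
st()
E
```

```text
t 5.25 tcp [574.4  60.1 118.2] yawY -0.7533 tilt [0.0013 0.0007] j6 0.814 F [3.  2.8 1.8] Mz -0.011 gap 0.0325
```

Request:
step_arm(series=[{"dp": [0, 0, 0], "twist": 0, "claw": 0.5}, {"dp": [0, 0, 0], "twist": 0, "claw": 0.2}, {"dp": [0, 0, 0], "twist": 0, "claw": 0.1}, {"dp": [0, 0, 15], "twist": 0, "claw": 0.1}, {"dp": [0, 0, 25], "twist": 0, "claw": 0.1}, {"dp": [0, 0, 15], "twist": 0.022, "claw": 0.1}])

```text
time: 5.75
tool_pos: [0.5732, 0.0593, 0.1734]
ee_rot: [[0.671, 0.741, -0.001], [0.741, -0.671, -0.001], [-0.001, -0.001, -1.0]]
force: [0.7, 0.0, 0.8]
finger_gap: 0.0767
```

Request:
step_arm(series=[{"dp": [0, 0, 0], "twist": 0.12, "claw": 0.1}, {"dp": [0, 0, 0], "twist": 0.12, "claw": 0.1}, {"dp": [0, 0, 0], "twist": 0.12, "claw": 0.1}, {"dp": [0, 0, 0], "twist": 0.12, "claw": 0.1}, {"dp": [0, 0, 0], "twist": 0.12, "claw": 0.1}, {"dp": [0, 0, 0], "twist": 0.12, "claw": 0.1}, {"dp": [0, 0, 0], "twist": 0.12, "claw": 0.1}, {"dp": [0, 0, 0], "twist": 0.12, "claw": 0.1}])

```text
time: 6.42
tool_pos: [0.5729, 0.0593, 0.172]
ee_rot: [[-0.228, 0.974, -0.002], [0.974, 0.228, -0.001], [-0.0, -0.002, -1.0]]
force: [-0.3, -0.4, -1.1]
finger_gap: 0.0769
```

Request:
step_arm(series=[{"dp": [0, 0, 0], "twist": 0.12, "claw": 0.1}, {"dp": [0, 0, 0], "twist": 0.12, "claw": 0.1}, {"dp": [0, 0, 0], "twist": 0.12, "claw": 0.1}, {"dp": [0, 0, 0], "twist": 0.12, "claw": 0.1}, {"dp": [0, 0, 0], "twist": 0.12, "claw": 0.1}, {"dp": [0, 0, 0], "twist": 0.12, "claw": 0.1}, {"dp": [0, 0, 0], "twist": 0.12, "claw": 0.1}, {"dp": [0, 0, 0], "twist": 0.12, "claw": 0.1}])

```text
time: 7.08
tool_pos: [0.5728, 0.0593, 0.172]
ee_rot: [[-0.928, 0.372, -0.002], [0.372, 0.928, -0.001], [0.002, -0.001, -1.0]]
force: [0.8, -0.2, -0.2]
finger_gap: 0.0769
```

Request:
step_arm(series=[{"dp": [0, 0, 0], "twist": 0.12, "claw": 0.1}, {"dp": [0, 0, 0], "twist": 0.12, "claw": 0.1}, {"dp": [0, 0, 0], "twist": 0.12, "claw": 0.1}, {"dp": [0, 0, 0], "twist": 0.12, "claw": 0.1}, {"dp": [0, 0, 0], "twist": 0.12, "claw": 0.1}, {"dp": [0, 0, 0], "twist": 0.12, "claw": 0.1}, {"dp": [0, 0, 0], "twist": 0.12, "claw": 0.1}, {"dp": [0, 0, 0], "twist": 0.12, "claw": 0.1}])

```text
time: 7.75
tool_pos: [0.5728, 0.0593, 0.1719]
ee_rot: [[-0.837, -0.547, -0.002], [-0.547, 0.837, -0.001], [0.002, 0.001, -1.0]]
force: [0.2, 0.6, 0.1]
finger_gap: 0.0765
```

Request:
step_arm(series=[{"dp": [0, 0, 0], "twist": 0.12, "claw": 0.1}, {"dp": [0, 0, 0], "twist": 0.12, "claw": 0.1}, {"dp": [0, 0, 0], "twist": 0, "claw": 0.1}, {"dp": [0, 0, 0], "twist": 0, "claw": 0.1}, {"dp": [0, 0, 0], "twist": 0, "claw": 0.1}])

```text
time: 8.17
tool_pos: [0.5734, 0.0595, 0.1723]
ee_rot: [[-0.689, -0.724, -0.001], [-0.724, 0.689, -0.0], [0.001, 0.001, -1.0]]
force: [-0.0, 0.1, -0.3]
finger_gap: 0.0768
```

```bash
python3 - <<'E'
from h import *
st()
p,d=snapshot("wrist");cv2.imwrite("pics/w4.png",p[:,:,::-1])
st()
P=cloud("wrist",d);Z=P[...,2]
m=(Z>.115)&(Z<.16)&(np.hypot(P[...,0]-.5737,P[...,1]-.06)<.12)&(d>0)
print(cv2.minAreaRect(P[m][:,:2].astype(np.float32)*1000))
h=m&(Z>.144)&(Z<.151);print("hubtop",cv2.minAreaRect(P[h][:,:2].astype(np.float32)*1000))
E
```

```text
t 8.17 tcp [573.4  59.5 172.3] yawY 2.3809 tilt [-0.001  -0.0003] j6 -2.320 F [-0.   0.1 -0.3] Mz -0.017 gap 0.0768
t 8.22 tcp [573.5  59.6 172.4] yawY 2.3815 tilt [-0.0008 -0.0002] j6 -2.321 F [ 0.8  0.4 -0. ] Mz 0.011 gap 0.0767
((569.32763671875, 55.87523651123047), (178.2443389892578, 33.98906326293945), 46.79275131225586)
hubtop ((573.1194458007812, 59.95448303222656), (50.427574157714844, 32.993202209472656), 46.93265151977539)
```

View pics/w4.png

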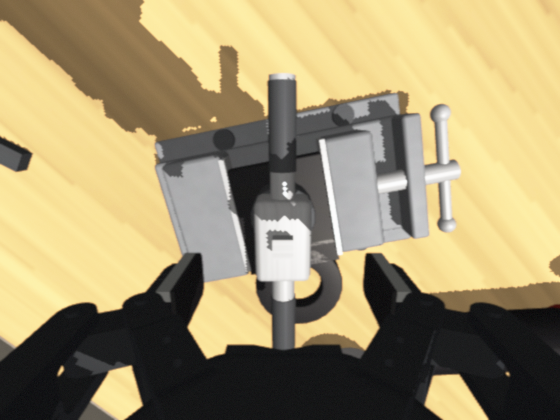

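The half-turned tool is lined up with the hub at (283,240), and the camera measures the hub centre at (573, 60) mm. Regripping.

Request:
step_arm(series=[{"dp": [0, 0, -20], "twist": 0, "claw": 0.1}, {"dp": [0, 0.5, -20], "twist": 0, "claw": 0.1}, {"dp": [0, 0, -15], "twist": 0, "claw": 0.2}, {"dp": [0, 0, 0], "twist": 0, "claw": 0.5}, {"dp": [0, 0, 0], "twist": 0, "claw": 0.8}, {"dp": [0, 0, 0], "twist": 0, "claw": 0.8}, {"dp": [0, 0, 0], "twist": 0, "claw": 0.8}, {"dp": [0, 0, 0], "twist": 0, "claw": 0.8}])

```text
time: 8.88
tool_pos: [0.5744, 0.0601, 0.1187]
ee_rot: [[-0.687, -0.726, 0.002], [-0.726, 0.687, -0.0], [-0.001, -0.001, -1.0]]
force: [-0.9, -1.1, -1.1]
finger_gap: 0.0326
```

```bash
python3 - <<'E'
from h import *
st()
E
```

```text
t 8.88 tcp [574.4  60.1 118.7] yawY 2.3837 tilt [ 0.0015 -0.0002] j6 -2.322 F [-0.9 -1.1 -1.1] Mz -0.013 gap 0.0326
```

Request:
step_arm(series=[{"dp": [0, 0, 0], "twist": -0.05, "claw": 0.8}, {"dp": [0, 0, 0], "twist": -0.1, "claw": 0.8}, {"dp": [0, 0, -0.2], "twist": -0.1, "claw": 0.8}, {"dp": [0, 0, 0], "twist": -0.1, "claw": 0.8}, {"dp": [0, 0, 0], "twist": -0.1, "claw": 0.8}, {"dp": [0, 0, -0.2], "twist": -0.1, "claw": 0.8}, {"dp": [0, 0, 0], "twist": -0.1, "claw": 0.8}, {"dp": [0, 0, 0], "twist": -0.1, "claw": 0.8}])

```text
time: 9.55
tool_pos: [0.5743, 0.0604, 0.1184]
ee_rot: [[-0.998, -0.059, 0.001], [-0.059, 0.998, -0.0], [-0.001, -0.0, -1.0]]
force: [0.3, -0.4, 0.2]
finger_gap: 0.033
```

Request:
step_arm(series=[{"dp": [0, 0, 0], "twist": -0.1, "claw": 0.8}, {"dp": [0, 0, 0], "twist": -0.1, "claw": 0.8}, {"dp": [0, 0, -0.2], "twist": -0.1, "claw": 0.8}, {"dp": [0, 0, 0], "twist": -0.1, "claw": 0.8}, {"dp": [0, 0, 0], "twist": -0.1, "claw": 0.8}, {"dp": [0, 0, -0.2], "twist": -0.1, "claw": 0.8}, {"dp": [0, 0, 0], "twist": -0.1, "claw": 0.8}, {"dp": [0, 0, 0], "twist": -0.1, "claw": 0.8}])

```text
time: 10.22
tool_pos: [0.5744, 0.0607, 0.118]
ee_rot: [[-0.738, 0.675, 0.002], [0.675, 0.738, 0.0], [-0.001, 0.001, -1.0]]
force: [-0.4, 1.5, 0.0]
finger_gap: 0.033
```

Request:
step_arm(series=[{"dp": [0, 0, 0], "twist": -0.1, "claw": 0.8}, {"dp": [0, 0, 0], "twist": -0.1, "claw": 0.8}, {"dp": [0, 0, -0.1], "twist": -0.1, "claw": 0.8}, {"dp": [0, 0, 0], "twist": -0.1, "claw": 0.8}, {"dp": [0, 0, 0], "twist": 0, "claw": 0.8}])

```text
time: 10.63
tool_pos: [0.5745, 0.0608, 0.1178]
ee_rot: [[-0.419, 0.908, 0.002], [0.908, 0.419, 0.001], [-0.0, 0.002, -1.0]]
force: [0.1, 1.0, -0.9]
finger_gap: 0.0329
```

```bash
python3 - <<'E'
from h import *
st()
p,d=snapshot("wrist");cv2.imwrite("pics/w5.png",p[:,:,::-1])
E
```

```text
t 10.63 tcp [574.5  60.8 117.8] yawY 0.4322 tilt [0.0019 0.0006] j6 -0.370 F [ 0.1  1.  -0.9] Mz 0.261 gap 0.0329
```

View pics/w5.png

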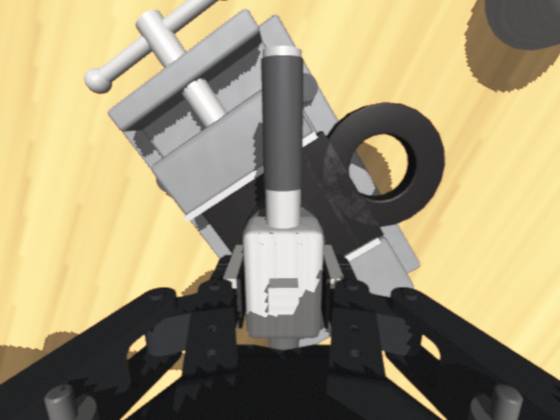

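The hub is still centred in the pads, wrench angle is 3.07 rad and torque 0.26 N m, so the first half turn is cut. Backing off a quarter turn.

Request:
step_arm(series=[{"dp": [0, 0, 0], "twist": 0.05, "claw": 0.8}, {"dp": [0, 0, 0.2], "twist": 0.1, "claw": 0.8}, {"dp": [0, 0, 0], "twist": 0.1, "claw": 0.8}, {"dp": [0, 0, 0], "twist": 0.1, "claw": 0.8}, {"dp": [0, 0, 0.2], "twist": 0.1, "claw": 0.8}, {"dp": [0, 0, 0], "twist": 0.1, "claw": 0.8}, {"dp": [0, 0, 0], "twist": 0.1, "claw": 0.8}, {"dp": [0, 0, 0], "twist": 0.1, "claw": 0.8}])

```text
time: 11.35
tool_pos: [0.5743, 0.0606, 0.1181]
ee_rot: [[-0.929, 0.371, 0.001], [0.371, 0.929, 0.001], [-0.001, 0.001, -1.0]]
force: [-1.0, 0.7, 0.6]
finger_gap: 0.0331
```

Request:
step_arm(series=[{"dp": [0, 0, 0], "twist": 0.1, "claw": 0.8}, {"dp": [0, 0, 0.2], "twist": 0.1, "claw": 0.8}, {"dp": [0, 0, 0], "twist": 0.1, "claw": 0.8}, {"dp": [0, 0, 0], "twist": 0.1, "claw": 0.8}, {"dp": [0, 0, 0.2], "twist": 0.1, "claw": 0.8}, {"dp": [0, 0, 0], "twist": 0.1, "claw": 0.8}, {"dp": [0, 0, 0], "twist": 0.1, "claw": 0.8}, {"dp": [0, 0, 0], "twist": 0.1, "claw": 0.8}])

```text
time: 12.02
tool_pos: [0.5743, 0.0603, 0.1185]
ee_rot: [[-0.913, -0.408, 0.001], [-0.408, 0.913, 0.0], [-0.001, -0.0, -1.0]]
force: [0.2, -0.9, 1.1]
finger_gap: 0.0328
```

Request:
step_arm(series=[{"dp": [0, 0, 0], "twist": 0.05, "claw": 0.8}, {"dp": [0, 0, 0], "twist": 0, "claw": 0.8}, {"dp": [0, 0, 0], "twist": 0, "claw": 0.8}, {"dp": [0, 0, 0], "twist": 0, "claw": 0.8}])

```text
time: 12.35
tool_pos: [0.5744, 0.0602, 0.1184]
ee_rot: [[-0.895, -0.446, 0.001], [-0.446, 0.895, 0.0], [-0.001, -0.001, -1.0]]
force: [0.6, -0.0, 2.4]
finger_gap: 0.0333
```

```bash
python3 - <<'E'
from h import *
st()
p,d=snapshot("wrist");cv2.imwrite("pics/w6.png",p[:,:,::-1])
E
```

```text
t 12.35 tcp [574.4  60.2 118.4] yawY 2.0336 tilt [0.0013 0.    ] j6 -1.972 F [ 0.6 -0.   2.4] Mz 0.023 gap 0.0333
```

View pics/w6.png

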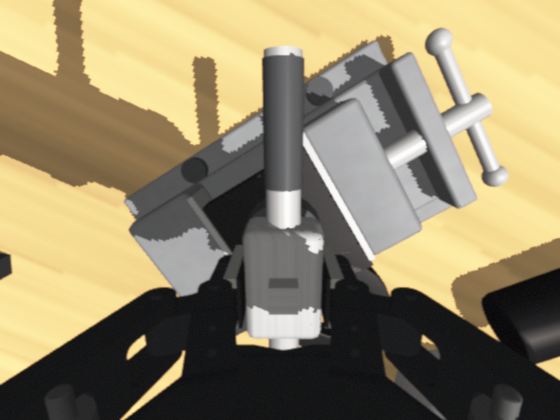

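The wrench followed back (bar still vertical, hub at (285,285)), and backoff works out at about -1.53 rad. Next I turn 3.3 rad clockwise.

Request:
step_arm(series=[{"dp": [0, 0, 0], "twist": -0.05, "claw": 0.8}, {"dp": [0, 0, 0], "twist": -0.1, "claw": 0.8}, {"dp": [0, 0, -0.2], "twist": -0.1, "claw": 0.8}, {"dp": [0, 0, 0], "twist": -0.1, "claw": 0.8}, {"dp": [0, 0, 0], "twist": -0.1, "claw": 0.8}, {"dp": [0, 0, -0.2], "twist": -0.1, "claw": 0.8}, {"dp": [0, 0, 0], "twist": -0.1, "claw": 0.8}, {"dp": [0, 0, 0], "twist": -0.1, "claw": 0.8}])

```text
time: 13.07
tool_pos: [0.5743, 0.0606, 0.118]
ee_rot: [[-0.958, 0.288, 0.001], [0.288, 0.958, 0.0], [-0.001, 0.001, -1.0]]
force: [-1.3, 0.9, 4.0]
finger_gap: 0.0327
```

Request:
step_arm(series=[{"dp": [0, 0, 0], "twist": -0.1, "claw": 0.8}, {"dp": [0, 0, 0], "twist": -0.1, "claw": 0.8}, {"dp": [0, 0, -0.2], "twist": -0.1, "claw": 0.8}, {"dp": [0, 0, 0], "twist": -0.1, "claw": 0.8}, {"dp": [0, 0, 0], "twist": -0.1, "claw": 0.8}, {"dp": [0, 0, -0.2], "twist": -0.1, "claw": 0.8}, {"dp": [0, 0, 0], "twist": -0.1, "claw": 0.8}, {"dp": [0, 0, 0], "twist": -0.1, "claw": 0.8}])

```text
time: 13.73
tool_pos: [0.5745, 0.0608, 0.1177]
ee_rot: [[-0.461, 0.887, 0.002], [0.887, 0.461, 0.001], [-0.0, 0.002, -1.0]]
force: [0.5, 1.8, 2.4]
finger_gap: 0.0332
```

Request:
step_arm(series=[{"dp": [0, 0, 0], "twist": -0.1, "claw": 0.8}, {"dp": [0, 0, 0], "twist": -0.1, "claw": 0.8}, {"dp": [0, 0, -0.2], "twist": -0.1, "claw": 0.8}, {"dp": [0, 0, 0], "twist": -0.1, "claw": 0.8}, {"dp": [0, 0, 0], "twist": -0.1, "claw": 0.8}, {"dp": [0, 0, -0.2], "twist": -0.1, "claw": 0.8}, {"dp": [0, 0, 0], "twist": -0.1, "claw": 0.8}, {"dp": [0, 0, 0], "twist": -0.1, "claw": 0.8}])

```text
time: 14.4
tool_pos: [0.5749, 0.0608, 0.1173]
ee_rot: [[0.315, 0.949, 0.002], [0.949, -0.315, 0.001], [0.001, 0.002, -1.0]]
force: [0.5, 1.1, 2.8]
finger_gap: 0.033
```

Request:
step_arm(series=[{"dp": [0, 0, 0], "twist": -0.1, "claw": 0.8}, {"dp": [0, 0, 0], "twist": -0.1, "claw": 0.8}, {"dp": [0, 0, -0.2], "twist": -0.1, "claw": 0.8}, {"dp": [0, 0, 0], "twist": -0.1, "claw": 0.8}, {"dp": [0, 0, 0], "twist": -0.1, "claw": 0.8}, {"dp": [0, 0, -0.2], "twist": -0.1, "claw": 0.8}, {"dp": [0, 0, 0], "twist": -0.1, "claw": 0.8}, {"dp": [0, 0, 0], "twist": -0.1, "claw": 0.8}])

```text
time: 15.07
tool_pos: [0.5751, 0.0606, 0.117]
ee_rot: [[0.9, 0.436, 0.003], [0.436, -0.9, 0.0], [0.003, 0.001, -1.0]]
force: [1.9, 0.8, 3.4]
finger_gap: 0.0327
```

```bash
python3 - <<'E'
from h import *
st()
p,d=snapshot("wrist");cv2.imwrite("pics/w7.png",p[:,:,::-1])
E
```

```text
t 15.07 tcp [575.1  60.6 117. ] yawY -1.1199 tilt [0.0029 0.0002] j6 1.182 F [1.9 0.8 3.4] Mz 0.411 gap 0.0327
```

View pics/w7.png

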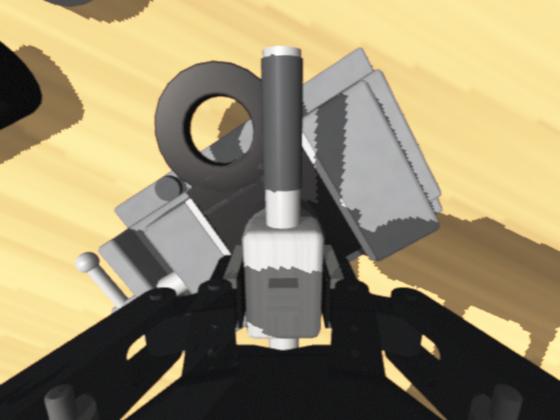

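The grip still holds: wrench angle is 4.62 rad, so cut is about 4.55 to 4.95. Backing off again.

Request:
step_arm(series=[{"dp": [0, 0, 0], "twist": 0.05, "claw": 0.8}, {"dp": [0, 0, 0.2], "twist": 0.1, "claw": 0.8}, {"dp": [0, 0, 0], "twist": 0.1, "claw": 0.8}, {"dp": [0, 0, 0], "twist": 0.1, "claw": 0.8}, {"dp": [0, 0, 0.2], "twist": 0.1, "claw": 0.8}, {"dp": [0, 0, 0], "twist": 0.1, "claw": 0.8}, {"dp": [0, 0, 0], "twist": 0.1, "claw": 0.8}, {"dp": [0, 0, 0], "twist": 0.1, "claw": 0.8}])

```text
time: 15.78
tool_pos: [0.5749, 0.0608, 0.1173]
ee_rot: [[0.352, 0.936, 0.002], [0.936, -0.352, 0.001], [0.002, 0.002, -1.0]]
force: [0.8, 1.8, 4.1]
finger_gap: 0.0329
```

Request:
step_arm(series=[{"dp": [0, 0, 0], "twist": 0.1, "claw": 0.8}, {"dp": [0, 0, 0.2], "twist": 0.1, "claw": 0.8}, {"dp": [0, 0, 0], "twist": 0.1, "claw": 0.8}, {"dp": [0, 0, 0], "twist": 0.1, "claw": 0.8}, {"dp": [0, 0, 0.2], "twist": 0.1, "claw": 0.8}, {"dp": [0, 0, 0], "twist": 0.1, "claw": 0.8}, {"dp": [0, 0, 0], "twist": 0.1, "claw": 0.8}, {"dp": [0, 0, 0], "twist": 0.1, "claw": 0.8}])

```text
time: 16.45
tool_pos: [0.5745, 0.0608, 0.1176]
ee_rot: [[-0.426, 0.905, 0.002], [0.905, 0.426, 0.001], [0.0, 0.002, -1.0]]
force: [-0.4, 1.3, 5.0]
finger_gap: 0.0331
```

Request:
step_arm(series=[{"dp": [0, 0, 0], "twist": 0.1, "claw": 0.8}, {"dp": [0, 0, 0], "twist": 0, "claw": 0.8}, {"dp": [0, 0, 0], "twist": 0, "claw": 0.8}, {"dp": [0, 0, 0], "twist": 0, "claw": 0.8}])

```text
time: 16.78
tool_pos: [0.5745, 0.0608, 0.1176]
ee_rot: [[-0.507, 0.862, 0.002], [0.862, 0.507, 0.001], [-0.0, 0.002, -1.0]]
force: [-0.8, 2.8, 5.4]
finger_gap: 0.0328
```

```bash
python3 - <<'E'
from h import *
st()
E
```

```text
t 16.78 tcp [574.5  60.8 117.6] yawY 0.5319 tilt [0.0016 0.0008] j6 -0.470 F [-0.8  2.8  5.4] Mz -0.021 gap 0.0328
```

Request:
step_arm(series=[{"dp": [0, 0, 0], "twist": -0.05, "claw": 0.8}, {"dp": [0, 0, 0], "twist": -0.1, "claw": 0.8}, {"dp": [0, 0, -0.2], "twist": -0.1, "claw": 0.8}, {"dp": [0, 0, 0], "twist": -0.1, "claw": 0.8}, {"dp": [0, 0, 0], "twist": -0.1, "claw": 0.8}, {"dp": [0, 0, -0.2], "twist": -0.1, "claw": 0.8}, {"dp": [0, 0, 0], "twist": -0.1, "claw": 0.8}, {"dp": [0, 0, 0], "twist": -0.1, "claw": 0.8}])

```text
time: 17.45
tool_pos: [0.5748, 0.0608, 0.1173]
ee_rot: [[0.221, 0.975, 0.002], [0.975, -0.221, 0.001], [0.001, 0.002, -1.0]]
force: [-0.3, 2.2, 4.4]
finger_gap: 0.033
```

Request:
step_arm(series=[{"dp": [0, 0, 0], "twist": -0.1, "claw": 0.8}, {"dp": [0, 0, 0], "twist": -0.1, "claw": 0.8}, {"dp": [0, 0, -0.2], "twist": -0.1, "claw": 0.8}, {"dp": [0, 0, 0], "twist": -0.1, "claw": 0.8}, {"dp": [0, 0, 0], "twist": -0.1, "claw": 0.8}, {"dp": [0, 0, -0.2], "twist": -0.1, "claw": 0.8}, {"dp": [0, 0, 0], "twist": -0.1, "claw": 0.8}, {"dp": [0, 0, 0], "twist": -0.1, "claw": 0.8}])

```text
time: 18.12
tool_pos: [0.5751, 0.0606, 0.1169]
ee_rot: [[0.854, 0.521, 0.003], [0.521, -0.854, 0.001], [0.003, 0.001, -1.0]]
force: [1.2, 2.3, 4.2]
finger_gap: 0.0329
```

Request:
step_arm(series=[{"dp": [0, 0, 0], "twist": -0.1, "claw": 0.8}, {"dp": [0, 0, 0], "twist": -0.1, "claw": 0.8}, {"dp": [0, 0, -0.2], "twist": -0.1, "claw": 0.8}, {"dp": [0, 0, 0], "twist": -0.1, "claw": 0.8}, {"dp": [0, 0, 0], "twist": -0.1, "claw": 0.8}, {"dp": [0, 0, 0], "twist": 0, "claw": 0.8}, {"dp": [0, 0, 0], "twist": 0.07, "claw": 0.8}, {"dp": [0, 0, 0], "twist": 0, "claw": 0.8}])

```text
time: 18.78
tool_pos: [0.5751, 0.0604, 0.1167]
ee_rot: [[0.992, 0.127, 0.003], [0.127, -0.992, 0.0], [0.003, -0.0, -1.0]]
force: [1.7, 1.5, 5.1]
finger_gap: 0.033
```

```bash
python3 - <<'E'
from h import *
st()
E
```

```text
t 18.78 tcp [575.1  60.4 116.7] yawY -1.4431 tilt [0.0028 0.0004] j6 1.504 F [1.7 1.5 5.1] Mz 0.003 gap 0.0330
```

Request:
step_arm(series=[{"dp": [0, 0, 0], "twist": 0, "claw": 0.5}, {"dp": [0, 0, 0], "twist": 0, "claw": 0.2}, {"dp": [0, 0, 0], "twist": 0, "claw": 0.1}, {"dp": [0, 0, 15], "twist": 0, "claw": 0.1}, {"dp": [0, 0, 25], "twist": 0, "claw": 0.1}, {"dp": [0, 0, 15], "twist": 0.022, "claw": 0.1}])

```text
time: 19.28
tool_pos: [0.5732, 0.06, 0.1711]
ee_rot: [[0.989, 0.146, -0.002], [0.146, -0.989, -0.0], [-0.002, 0.0, -1.0]]
force: [1.3, -0.2, 1.0]
finger_gap: 0.0769
```

Request:
step_arm(series=[{"dp": [0, 0, 0], "twist": 0.12, "claw": 0.1}, {"dp": [0, 0, 0], "twist": 0.12, "claw": 0.1}, {"dp": [0, 0, 0], "twist": 0.12, "claw": 0.1}, {"dp": [0, 0, 0], "twist": 0.12, "claw": 0.1}, {"dp": [0, 0, 0], "twist": 0.12, "claw": 0.1}, {"dp": [0, 0, 0], "twist": 0.12, "claw": 0.1}, {"dp": [0, 0, 0], "twist": 0.12, "claw": 0.1}, {"dp": [0, 0, 0], "twist": 0.12, "claw": 0.1}])

```text
time: 19.95
tool_pos: [0.5728, 0.06, 0.1697]
ee_rot: [[0.443, 0.897, -0.002], [0.897, -0.443, -0.0], [-0.001, -0.002, -1.0]]
force: [0.4, -0.5, -0.9]
finger_gap: 0.0773
```

Request:
step_arm(series=[{"dp": [0, 0, 0], "twist": 0.12, "claw": 0.1}, {"dp": [0, 0, 0], "twist": 0.12, "claw": 0.1}, {"dp": [0, 0, 0], "twist": 0.12, "claw": 0.1}, {"dp": [0, 0, 0], "twist": 0.12, "claw": 0.1}, {"dp": [0, 0, 0], "twist": 0.12, "claw": 0.1}, {"dp": [0, 0, 0], "twist": 0.12, "claw": 0.1}, {"dp": [0, 0, 0], "twist": 0.12, "claw": 0.1}, {"dp": [0, 0, 0], "twist": 0.12, "claw": 0.1}])

```text
time: 20.62
tool_pos: [0.5728, 0.06, 0.1697]
ee_rot: [[-0.481, 0.877, -0.002], [0.877, 0.481, -0.0], [0.001, -0.002, -1.0]]
force: [-1.1, -0.5, -0.1]
finger_gap: 0.0767
```

Request:
step_arm(series=[{"dp": [0, 0, 0], "twist": 0.12, "claw": 0.1}, {"dp": [0, 0, 0], "twist": 0.12, "claw": 0.1}, {"dp": [0, 0, 0], "twist": 0.12, "claw": 0.1}, {"dp": [0, 0, 0], "twist": 0.12, "claw": 0.1}, {"dp": [0, 0, 0], "twist": 0.12, "claw": 0.1}, {"dp": [0, 0, 0], "twist": 0.12, "claw": 0.1}, {"dp": [0, 0, 0], "twist": 0.12, "claw": 0.1}, {"dp": [0, 0, 0], "twist": 0.12, "claw": 0.1}])

```text
time: 21.28
tool_pos: [0.5728, 0.06, 0.1697]
ee_rot: [[-0.994, 0.109, -0.002], [0.109, 0.994, -0.0], [0.002, -0.001, -1.0]]
force: [-0.1, 0.6, 0.8]
finger_gap: 0.0769
```

Request:
step_arm(series=[{"dp": [0, 0, 0], "twist": 0.12, "claw": 0.1}, {"dp": [0, 0, 0], "twist": 0.12, "claw": 0.1}, {"dp": [0, 0, 0], "twist": 0, "claw": 0.1}, {"dp": [0, 0, 0], "twist": 0, "claw": 0.1}, {"dp": [0, 0, 0], "twist": 0, "claw": 0.1}])

```text
time: 21.7
tool_pos: [0.5733, 0.0601, 0.1702]
ee_rot: [[-0.993, -0.122, -0.001], [-0.122, 0.993, -0.0], [0.001, -0.0, -1.0]]
force: [0.3, -0.4, 0.4]
finger_gap: 0.077
```

```bash
python3 - <<'E'
from h import *
st()
p,d=snapshot("wrist");cv2.imwrite("pics/w8.png",p[:,:,::-1])
st()
P=cloud("wrist",d);Z=P[...,2]
m=(Z>.115)&(Z<.16)&(np.hypot(P[...,0]-.5737,P[...,1]-.06)<.12)&(d>0)
h=m&(Z>.141)&(Z<.149);print("hubtop",cv2.minAreaRect(P[h][:,:2].astype(np.float32)*1000))
E
```

```text
t 21.70 tcp [573.3  60.1 170.2] yawY 1.6929 tilt [-0.0012 -0.0002] j6 -1.631 F [ 0.3 -0.4  0.4] Mz 0.052 gap 0.0770
t 21.75 tcp [573.5  60.2 170.4] yawY 1.6935 tilt [-0.0008 -0.0001] j6 -1.632 F [ 0.5 -0.4  0.2] Mz -0.031 gap 0.0768
hubtop ((560.6090087890625, 58.64317321777344), (137.82737731933594, 33.77267074584961), 7.374546051025391)
```

View pics/w8.png

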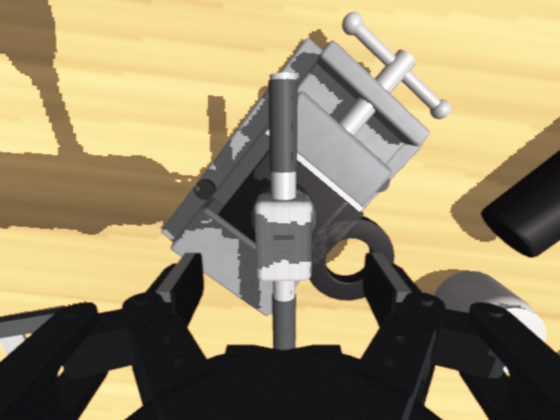

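The picture shows the hub at (284,240), well centred, with the bar at 7.4°, which matches the tool. Regripping for the last leg.

Request:
step_arm(series=[{"dp": [0, 0, -20], "twist": 0, "claw": 0.1}, {"dp": [0, 0, -20], "twist": 0.004, "claw": 0.1}, {"dp": [0, 0, -14], "twist": 0, "claw": 0.2}, {"dp": [0, 0, 0], "twist": 0, "claw": 0.5}, {"dp": [0, 0, 0], "twist": 0, "claw": 0.8}, {"dp": [0, 0, 0], "twist": 0, "claw": 0.8}, {"dp": [0, 0, 0], "twist": 0, "claw": 0.8}, {"dp": [0, 0, 0], "twist": 0, "claw": 0.8}], force=75)

```text
time: 22.42
tool_pos: [0.5743, 0.0604, 0.1178]
ee_rot: [[-0.992, -0.129, 0.001], [-0.129, 0.992, 0.0], [-0.001, 0.0, -1.0]]
force: [-0.6, -0.2, 0.6]
finger_gap: 0.0327
```

```bash
python3 - <<'E'
from h import *
st()
E
```

```text
t 22.42 tcp [574.3  60.4 117.8] yawY 1.6997 tilt [0.0013 0.0002] j6 -1.638 F [-0.6 -0.2  0.6] Mz 0.026 gap 0.0327
```

Request:
step_arm(series=[{"dp": [0, 0, 0], "twist": -0.05, "claw": 0.8}, {"dp": [0, 0, 0], "twist": -0.1, "claw": 0.8}, {"dp": [0, 0, -0.2], "twist": -0.1, "claw": 0.8}, {"dp": [0, 0, 0], "twist": -0.1, "claw": 0.8}, {"dp": [0, 0, 0], "twist": -0.1, "claw": 0.8}, {"dp": [0, 0, -0.2], "twist": -0.1, "claw": 0.8}, {"dp": [0, 0, 0], "twist": -0.1, "claw": 0.8}, {"dp": [0, 0, 0], "twist": -0.1, "claw": 0.8}])

```text
time: 23.08
tool_pos: [0.5744, 0.0606, 0.1175]
ee_rot: [[-0.811, 0.585, 0.002], [0.585, 0.811, 0.0], [-0.001, 0.001, -1.0]]
force: [0.3, 2.0, -0.6]
finger_gap: 0.0327
```

```bash
python3 - <<'E'
from h import *
st()
E
```

```text
t 23.08 tcp [574.4  60.6 117.5] yawY 0.9460 tilt [0.0016 0.0003] j6 -0.884 F [ 0.3  2.  -0.6] Mz 0.436 gap 0.0327
```

Request:
step_arm(series=[{"dp": [0, 0, 0], "twist": -0.04, "claw": 0.8}, {"dp": [0, 0, 0], "twist": -0.04, "claw": 0.8}, {"dp": [0, 0, -0.1], "twist": -0.04, "claw": 0.8}, {"dp": [0, 0, 0], "twist": -0.04, "claw": 0.8}, {"dp": [0, 0, 0], "twist": 0, "claw": 0.8}])

```text
time: 23.5
tool_pos: [0.5744, 0.0607, 0.1174]
ee_rot: [[-0.71, 0.704, 0.002], [0.704, 0.71, 0.0], [-0.001, 0.001, -1.0]]
force: [-1.7, 1.0, 1.0]
finger_gap: 0.0327
```

```bash
python3 - <<'E'
from h import *
st()
E
```

```text
t 23.50 tcp [574.4  60.7 117.4] yawY 0.7898 tilt [0.0017 0.0004] j6 -0.728 F [-1.7  1.   1. ] Mz 0.385 gap 0.0327
```

Request:
step_arm(series=[{"dp": [0, 0, 0], "twist": -0.03, "claw": 0.8}, {"dp": [0, 0, 0], "twist": -0.03, "claw": 0.8}, {"dp": [0, 0, 0], "twist": -0.03, "claw": 0.8}, {"dp": [0, 0, 0], "twist": -0.03, "claw": 0.8}])

```text
time: 23.83
tool_pos: [0.5745, 0.0607, 0.1173]
ee_rot: [[-0.621, 0.784, 0.002], [0.784, 0.621, 0.001], [-0.001, 0.002, -1.0]]
force: [-0.8, 1.8, 0.3]
finger_gap: 0.0326
```

```bash
python3 - <<'E'
from h import *
st()
E
```

```text
t 23.83 tcp [574.5  60.7 117.3] yawY 0.6704 tilt [0.0017 0.0005] j6 -0.609 F [-0.8  1.8  0.3] Mz 0.372 gap 0.0326
```

W is now 5.97 rad and the tool is still cutting. Continuing in small pieces.

Request:
step_arm(series=[{"dp": [0, 0, 0], "twist": -0.03, "claw": 0.8}, {"dp": [0, 0, 0], "twist": -0.03, "claw": 0.8}, {"dp": [0, 0, -0.1], "twist": -0.03, "claw": 0.8}, {"dp": [0, 0, 0], "twist": -0.03, "claw": 0.8}])

```text
time: 24.17
tool_pos: [0.5745, 0.0607, 0.1172]
ee_rot: [[-0.523, 0.852, 0.002], [0.852, 0.523, 0.001], [-0.0, 0.002, -1.0]]
force: [-0.9, 2.8, 1.0]
finger_gap: 0.033
```

```bash
python3 - <<'E'
from h import *
st()
E
```

```text
t 24.17 tcp [574.5  60.7 117.2] yawY 0.5504 tilt [0.0017 0.0006] j6 -0.489 F [-0.9  2.8  1. ] Mz 0.400 gap 0.0330
```

Request:
step_arm(series=[{"dp": [0, 0, 0], "twist": -0.03, "claw": 0.8}, {"dp": [0, 0, 0], "twist": -0.03, "claw": 0.8}, {"dp": [0, 0, 0], "twist": -0.03, "claw": 0.8}, {"dp": [0, 0, 0], "twist": -0.03, "claw": 0.8}])

```text
time: 24.5
tool_pos: [0.5746, 0.0608, 0.1172]
ee_rot: [[-0.417, 0.909, 0.002], [0.909, 0.417, 0.001], [-0.0, 0.002, -1.0]]
force: [0.0, 2.3, 0.0]
finger_gap: 0.0329
```

```bash
python3 - <<'E'
from h import *
st()
E
```

```text
t 24.50 tcp [574.6  60.8 117.2] yawY 0.4304 tilt [0.0019 0.0006] j6 -0.369 F [0.  2.3 0. ] Mz 0.439 gap 0.0329
```

Request:
step_arm(series=[{"dp": [0, 0, 0], "twist": -0.03, "claw": 0.8}, {"dp": [0, 0, 0], "twist": -0.03, "claw": 0.8}, {"dp": [0, 0, -0.1], "twist": -0.03, "claw": 0.8}, {"dp": [0, 0, 0], "twist": -0.03, "claw": 0.8}])

```text
time: 24.83
tool_pos: [0.5746, 0.0608, 0.1172]
ee_rot: [[-0.307, 0.952, 0.002], [0.952, 0.307, 0.0], [-0.0, 0.002, -1.0]]
force: [-0.7, 2.4, 1.2]
finger_gap: 0.0324
```

```bash
python3 - <<'E'
from h import *
st()
E
```

```text
t 24.83 tcp [574.6  60.8 117.2] yawY 0.3122 tilt [0.002  0.0002] j6 -0.250 F [-0.7  2.4  1.2] Mz 1.121 gap 0.0324
```

Torque has jumped to 1.12 N m, so the tap is on the bottom. Holding the firm push briefly.

Request:
step_arm(series=[{"dp": [0, 0, 0], "twist": -0.01, "claw": 0.8}, {"dp": [0, 0, 0], "twist": 0, "claw": 0.8}, {"dp": [0, 0, 0], "twist": 0, "claw": 0.8}])

```text
time: 25.08
tool_pos: [0.5746, 0.0607, 0.1171]
ee_rot: [[-0.298, 0.955, 0.002], [0.955, 0.298, 0.0], [-0.0, 0.002, -1.0]]
force: [-0.3, 3.5, 3.6]
finger_gap: 0.0329
```

```bash
python3 - <<'E'
from h import *
st()
p,d=snapshot("wrist");cv2.imwrite("pics/w9.png",p[:,:,::-1])
E
```

```text
t 25.08 tcp [574.6  60.7 117.1] yawY 0.3023 tilt [0.0019 0.0004] j6 -0.240 F [-0.3  3.5  3.6] Mz 1.107 gap 0.0329
```

View pics/w9.png

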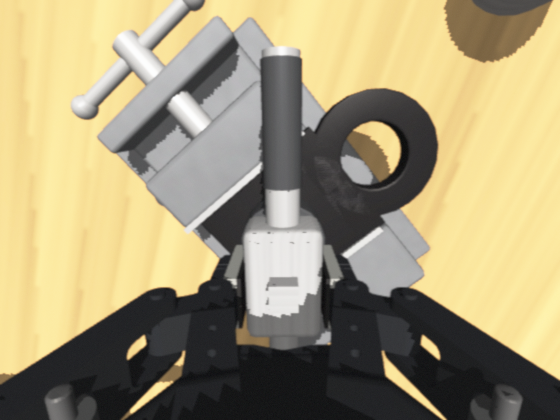

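The push held at 1.11 N m with the grip unslipped. Now unwinding about 0.18 rad, then letting go.

Request:
step_arm(series=[{"dp": [0, 0, 0], "twist": 0.06, "claw": 0.8}, {"dp": [0, 0, 0], "twist": 0.06, "claw": 0.8}, {"dp": [0, 0, 0], "twist": 0.055, "claw": 0.8}, {"dp": [0, 0, 0], "twist": 0, "claw": 0.8}])

```text
time: 25.47
tool_pos: [0.5745, 0.0607, 0.1171]
ee_rot: [[-0.457, 0.889, 0.002], [0.889, 0.457, 0.001], [0.0, 0.002, -1.0]]
force: [-0.4, 4.6, 5.0]
finger_gap: 0.0327
```

```bash
python3 - <<'E'
from h import *
st()
E
```

```text
t 25.47 tcp [574.5  60.7 117.1] yawY 0.4750 tilt [0.0017 0.0012] j6 -0.414 F [-0.4  4.6  5. ] Mz 0.182 gap 0.0327
```

Request:
step_arm(series=[{"dp": [0, 0, 0], "twist": 0, "claw": 0.5}, {"dp": [0, 0, 0], "twist": 0, "claw": 0.2}, {"dp": [0, 0, 0], "twist": 0, "claw": 0.1}, {"dp": [0, 0, 15], "twist": 0, "claw": 0.1}, {"dp": [0, 0, 25], "twist": 0, "claw": 0.1}, {"dp": [0, 0, 30], "twist": 0, "claw": 0.1}, {"dp": [0, 0, 30], "twist": 0, "claw": 0.1}, {"dp": [0, 0, 0], "twist": 0, "claw": 0.1}])

```text
time: 26.13
tool_pos: [0.5777, 0.0601, 0.223]
ee_rot: [[-0.456, 0.89, 0.011], [0.89, 0.456, 0.0], [-0.005, 0.01, -1.0]]
force: [1.0, 0.9, 1.5]
finger_gap: 0.0767
```

Request:
step_arm(series=[{"dp": [0, 0, 0], "twist": 0, "claw": 0.1}, {"dp": [0, 0, 0], "twist": 0, "claw": 0.1}, {"dp": [0, 0, 0], "twist": 0, "claw": 0.1}])

```text
time: 26.38
tool_pos: [0.5725, 0.06, 0.214]
ee_rot: [[-0.457, 0.89, -0.003], [0.89, 0.457, -0.0], [0.001, -0.003, -1.0]]
force: [1.0, -0.5, -0.3]
finger_gap: 0.0768
```

```bash
python3 - <<'E'
from h import *
st()
p,d=snapshot("wrist");cv2.imwrite("pics/w10.png",p[:,:,::-1])
P=cloud("wrist",d);Z=P[...,2]
m=(Z>.11)&(Z<.16)&(np.hypot(P[...,0]-.5737,P[...,1]-.06)<.12)&(d>0)
print(cv2.minAreaRect(P[m][:,:2].astype(np.float32)*1000))
p,d=snapshot("top");cv2.imwrite("pics/top1.png",p[:,:,::-1])
E
```

```text
t 26.38 tcp [572.5  60.  214. ] yawY 0.4744 tilt [-0.0034 -0.0004] j6 -0.413 F [ 1.  -0.5 -0.3] Mz 0.012 gap 0.0768
((573.5161743164062, 60.06867980957031), (33.763954162597656, 190.0834197998047), 28.525774002075195)
```

View pics/w10.png

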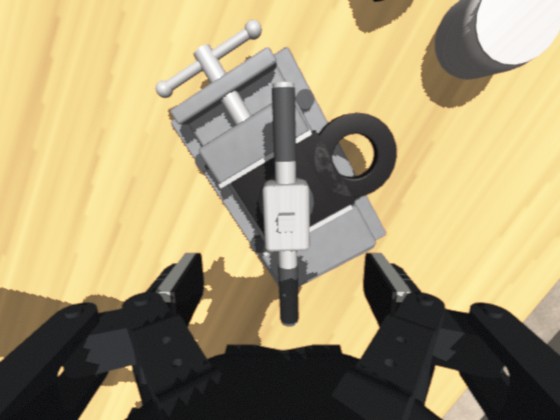

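View pics/top1.png

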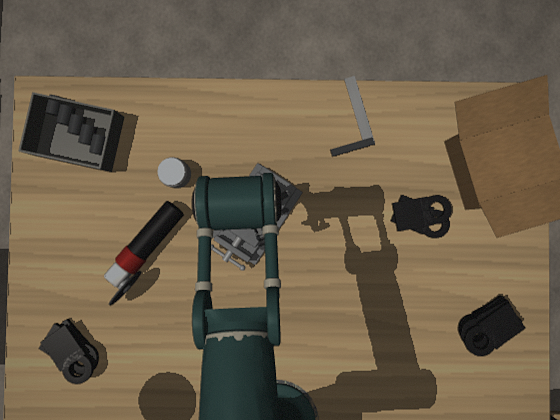

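The wrist picture shows the wrench free, with the jaws well above it (hub at (287,215)). The top view shows the tin, grinder and lugs where they were. The wrench stands at 28.5°, or 0.498 rad. The unloaded bottom position I expect is about 0.487 rad, so it is on the bottom and unwound.

```bash
python3 - <<'E'
from h import *
st(); print(sign_off())
E
```

```text
t 26.48 tcp [572.5  60.1 213.9] yawY 0.4747 tilt [-0.0037 -0.0003] j6 -0.413 F [-0.   0.3 -0.3] Mz -0.019 gap 0.0768
the job is handed in; nothing more can be done
None
```

The tap is at the bottom of the hole and released, and I handed the job in at 26.5 s of the 66 s allowed; no verdict was reported. I turned it by gripping the wrench hub and rotating the wrist, regripping twice.

| Stage | Wrench turn (rad) | Estimated result |
|---|---|---|
| First half turn clockwise | 3.07 | cut past 2.96 rad |
| First quarter back | – | backoff about -1.53 rad |
| Second half turn clockwise | 4.62 | cut between about 4.55 and 4.95 rad |
| Second quarter back | – | backoff about -1.58 rad |
| On to the bottom | 6.33 | torque rose from 0.4 to about 1.1 N m (wind-up about 0.18 rad), held 0.25 s |

- **Final position:** after unwinding, letting go and lifting clear, the wrench stood within about 0.01 rad of the expected unloaded bottom position.
- **Bystanders:** compared by eye in the top view only, the tin, grinder and lugs looked unmoved.
- **Disagreements:** my first wrist-camera hub position was about 2.5 mm off, because the arm was still settling, so I used the top view. Just before release there was still about 0.18 N m on the wrench, which read near zero once it was free.

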